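Park the locking plunger of the tablet stand and swing the tablet round to its stop

ROBOT

A 6-joint arm with a two-finger parallel gripper is mounted at the origin on the work surface. World frame = base frame: x ahead of the robot, y to its left, z up, the work surface at z = 0. Lengths are in m, angles in rad, forces in N, time in s.
With the tool pointing down it reaches from about 0.225 to 0.875 m from the base axis. Payload 3.4 kg.
Tool frame: the origin (TCP) lies at the very end of the fingers, on their centre line; the grasp point (between the pads) lies 19 mm behind it; z points along the fingers, y is the direction in which the jaws open and shut (so a half turn about z gives the same grasp; the last joint's range is limited). The gripper opens to 85 mm and grips with 20 to 120 N. Pads are 22 mm wide; open, the fingers measure 114 mm over their backs; the gripper's body (76 mm by 85 mm) begins 54 mm behind the grasp point. The pads swing forward as they close: fully open they stand 13 mm farther back than shut.
Start: joints at [-1.35, 0.276, 1.505, -0, 1.361, -0.121], TCP at [0.193, -0.542, 0.231] pointing down, gripper open.
Joint ranges: [-2.89, 2.89], [-0.75, 2.08], [0.22, 2.7], [-1.18, 4.32], [0.11, 2.71], [-2.7, 2.7]. Speed limits (rad/s): [2.57, 2.57, 3.14, 3.14, 3.14, 3.14].

INTERFACE

Orientations are given as a unit quaternion [w, x, y, z].
In Python, from rig import manip, eyes gives the robot as it stands. The module is installed in compiled form; this text tells all that it offers.
- The arm moves only by the tool servo_tool, never from a script. Its argument "deltas" is one flat list of numbers, 6 for each row, row after row: the shift along the tool's x, y, z in cm, then the turn, a rotation vector about the tool's x, y, z in degrees. A call has 1 to 20 rows; each row shifts and turns the pose as measured when the row begins, along the tool's axes as they then stand; what a row does not reach is not made up. A row lasts 1/10 s, in which the tool goes at most 50 mm and 8.59 degrees, less where a joint would pass 70% of its speed; a pose out of reach is approached as far as the arm can. A call with a gripper value outside its range is refused whole. "jaw" is the finger opening in cm, from 0 to 8.54, set as the call begins (left out, the last holds). The fingers move at their own pace and stop on an object; "grip_force" is the grip in N (left out, the last holds). Time passes only in rows, so rows that do not move let the fingers close. It gives the time, the measured TCP pose, the force and the opening at its end, in the units of the state.
- manip.get_state(): the state, without advancing time (a new reading comes with each control period).
- eyes.get_image(name): name is "scene" or "top" or "wrist"; returns (picture, depth): 400x640x3 uint8, red, green, blue; 400x640 float32, m along the optical axis (not along the pixel's ray), 0 where there is no reading.
- eyes.get_calibration(name): a dict with "camera_matrix" (3x3 intrinsics, pixels), "rvec" (rotation vector, rad) and "tvec" (3), from world to camera coordinates, as OpenCV has them. Camera axes: x right, y down, z forward; pixel columns grow to the right and rows downward; lengths in m; the calibration is good to about 2 mm. The wrist camera is an equidistant fisheye: a pixel r from the principal point sees the ray r / f radians off the axis. A picture is of the moment at which its call begins: read the wrist's pose just before it. get_calibration takes no time and is no camera call; for the wrist camera it gives the pose at the moment of the call.
- manip.sign_off(): hands the job in, once; it reports no verdict.
The state is a dict: "clock": time; "qpos": joint angles; "qd": joint speeds; "effort": joint torques, N m; "position": TCP position; "ee_rot": TCP orientation; "contact_force": force on the tool from outside, world axes, zero at the start; "moment": the same for the moment, N m; "width": finger opening in m.
Only numpy, scipy, OpenCV 4.12 (cv2) and the standard library are available. Lean on these libraries where they do the work, as an engineer would, in place of code of your own. Each camera call takes 0.05 s, during which the arm holds its last target.

TASK

Unlock the swivelling tablet stand: pull its spring-loaded knob straight up, twist it anticlockwise and feel for the rest notch, so that the knob stays up by itself when you let go. Then swing the tablet arm round anticlockwise until it lies fully against the stop, and leave it there with the knob still parked. Do it gently, without hauling or bearing hard on the knob or running the arm hard into the stop, and leave the other things on the table where they are.

Things in the scene. Friction and masses are not known exactly. Their poses are not given: they have to be found in the camera images.
- knob_center (a point): Centre (half-way up) of the locking knob: black plastic, upright, round, finely fluted, 38 mm across, 24 mm high, its underside 20 mm above a flat steel bridge 44 mm wide; centre about 83 mm above the table when locked. Grip its sides from above. It rises with the plunger, and does not move with the arm; z up, x to the pivot. How far it is turned is not reported.
- plunger (a joint): How far the plunger is pulled up, m. 0: locked, its pin 4.5 mm deep in the index disc blocks the arm. Spring: about 6 N down at 0, 0.3 N more per mm. 0.0105: the cross pin (3 mm square) under the knob clears the rim of the guide bush and the knob can turn. 0.0135: firm end of the pull. Let down on the rim it rests at 0.0105, which is not parked; in the rest notch it rests at 0.0065: parked.
- bush: Steel guide bush, 31 mm across, rim 18.5 mm above the bridge; carries the cross pin. Origin on the knob's axis, on the bridge, 50 mm above the table. Rest notch: 4 mm deep, reached by turning anticlockwise seen from above, 35 to 85 degrees from the start, as the cross pin has 24 degrees of play either way when locked: turn with it resting lightly on the rim and feel the rim stop carrying it.
- pivot (a point): Point on the upright pivot axis of the swing arm, 36 mm above the table (mid-height of the bar). The stand's round steel base (220 mm across, 10 mm high, fixed) and index disc (150 mm across, top 30 mm above the table) are centred on it; a bolt head there reaches 56 mm. The knob's axis is 60 mm from it, on the robot's side.
- swing_arm (a joint): Angle of the tablet arm about the pivot in rad, 0 where it is locked at the start, growing anticlockwise seen from above (the way it must go). It turns freely with slight friction (about 0.15 N m) when the plunger is up and stays where it is left.
- bar_push (a point): Where to push the arm with closed fingertips: right side face of its bar (seen outwards from the pivot), 135 mm out, mid-height, 36 mm above the table. Bar: aluminium, 30 mm wide, 12 mm thick, straight out from the pivot; x outwards, y to its left. It can also be pinched here. The tablet rest begins 200 mm from the pivot, 205 mm wide, upper edge 112 mm above the table.
- bar_face (a point): The spot on the left-hand side face of the bar, 88 mm out from the pivot, 36 mm above the table, that meets the stop.
- stop_face (a point): Centre of the stop's rubber face, 16 mm high, 18 mm wide, 88 mm out from the pivot, 36 mm above the table, on a steel block 18 x 25 mm, 46 mm high, clamped on the base plate. The arm is home when bar_face touches it. Its place round the base differs: the arm has 0.6 to 1.0 rad to go.
- stop: The whole stop block; its origin is on the pivot axis at table height, its x axis points along the line the arm's bar will have when home.
- cup_near: Full paper cup with lid and straw, 86 mm across, 130 mm high, straw up to 200 mm, beside the stand on the left. Origin at the centre of its underside. Leave it alone.
- cup_far: Another such cup, towards the right of the table. Origin under its centre. Leave it alone.
- phone: Black phone lying flat, 155 x 74 x 9 mm, beside the stand on the right. Origin under its centre. Leave it alone.
- tissue_box: Woven brown tissue box, 130 x 240 x 95 mm, at the left. Origin under its centre. Leave it alone.
- book: Closed book, 146 x 210 x 20 mm, left near the robot. Origin under its centre. Leave it alone.
- remote: White remote control, 160 x 44 x 18 mm, right near the robot. Origin under its centre. Leave it alone.
- tea_tin: Tea tin with brass lid, 82 mm across, 118 mm high, at the right. Origin under its centre. Leave it alone.
- notch_height (a point): Point on the knob's axis level with the floor of the rest notch, 14.5 mm above the bridge, 64.5 mm above the table. Notch and cross pin are square-edged: the pin goes in only within some 3 degrees of the notch's middle. The turning range ends some 35 degrees past the notch's middle.

How it is judged:
By the outcome, as a careful person would: the job done as asked, in the order asked, and still so for the second after the job is handed in, with the robot touching nothing.
It also fails if it takes over 72 s, if anything falls off the work surface, if the arm or the gripper's body presses on something with over 40 N, if the wrist force passes 120 N, or if a joint passes its speed limit or range.

## Working session

There is one attempt and no reset: what is moved stays moved. The work goes in short steps, Python scripts to look and compute and a tool call to move; the robot and the scene stay as the last step left them, time stands still between calls to the robot, and variables do not carry over. Pictures are saved under pics/ and viewed, and the job is handed in when it is done.

Besides the shell and the picture viewer there is one more tool, called as name(argument=value, ...) on one line, values as JSON. servo_tool: Moves the arm, as the interface text tells. Its arguments: {"type":"object","properties":{"deltas":{"type":"array","items":{"type":"number"}},"jaw":{"type":"number"},"grip_force":{"type":"number"}},"required":["deltas"]}

```bash
mkdir -p pics
cat > h.py <<'E'
from rig import manip, eyes
import numpy as np, cv2
def snap(name,tag):
    im,d=eyes.get_image(name)
    cv2.imwrite(f'pics/{tag}.png',im[:,:,::-1]); np.save(f'pics/{tag}.npy',d)
    return im,d
def cal(name):
    c=eyes.get_calibration(name); K=np.array(c['camera_matrix']);R=cv2.Rodrigues(np.array(c['rvec'],float))[0];t=np.array(c['tvec'],float).ravel()
    return K,R,t
def ray(name,u,v):
    K,R,t=cal(name)
    d=np.array([(u-K[0,2])/K[0,0],(v-K[1,2])/K[1,1],1.]); return -R.T@t, R.T@d
def atz(name,u,v,z):
    o,d=ray(name,u,v); return o+d*(z-o[2])/d[2]
def atd(name,u,v,dep):
    o,d=ray(name,u,v); return o+d*dep
def proj(name,p):
    K,R,t=cal(name); c=R@np.array(p)+t; return (K@c)[:2]/c[2]
E
python3 - <<'E'
from h import *
snap('top','top0');snap('scene','sc0')
print(manip.get_state()); print(cal('top'),cal('scene'))
E
```

```text
{'clock': 0.1, 'qpos': array([-1.34999380e+00,  2.76526329e-01,  1.50603869e+00,  2.16192502e-05,
        1.36069417e+00, -1.20980317e-01]), 'qd': array([-0.00149703, -0.00235083, -0.0002619 , -0.0005929 , -0.00152809,
       -0.00058532]), 'effort': array([ 1.94466309e-03, -4.17699373e+01, -2.46404243e+01, -1.88813242e-04,
        5.78376421e-03, -2.72183364e-06]), 'position': array([ 0.19262733, -0.54126084,  0.23051649]), 'ee_rot': array([-8.32756166e-04,  9.85433605e-01,  1.70058565e-01, -3.10151147e-05]), 'contact_force': array([-0.3600761 ,  0.04770379, -0.411516  ]), 'moment': array([-0.03208394,  0.03052494,  0.0019536 ]), 'width': 0.0853221865104729}
(array([[402.96974227,   0.        , 321.16241706],
       [  0.        , 402.96974227, 198.21187139],
       [  0.        ,   0.        ,   1.        ]]), array([[ 0.02630991, -0.99939728,  0.02264653],
       [-0.99328842, -0.02868815, -0.1120496 ],
       [ 0.11263176, -0.01954652, -0.99344452]]), array([-0.02597249,  0.5012725 ,  1.52254129])) (array([[364.7374032 ,   0.        , 316.0081984 ],
       [  0.        , 364.7374032 , 193.44773852],
       [  0.        ,   0.        ,   1.        ]]), array([[-0.75569633,  0.65487553, -0.00781684],
       [ 0.43957802,  0.498333  , -0.74728534],
       [-0.48548349, -0.5681569 , -0.66445731]]), array([ 0.38557802, -0.1622814 ,  1.37897136]))
```

View pics/top0.png

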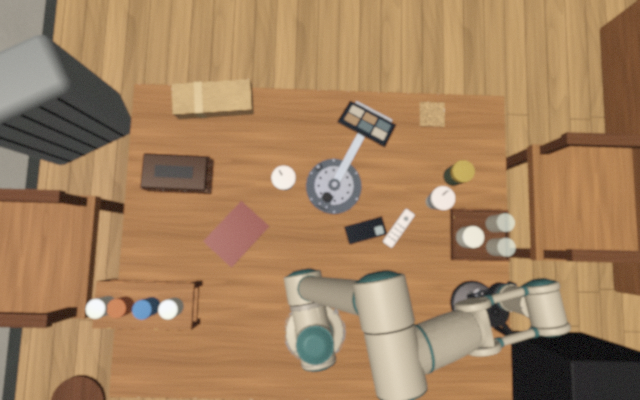

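View pics/sc0.png

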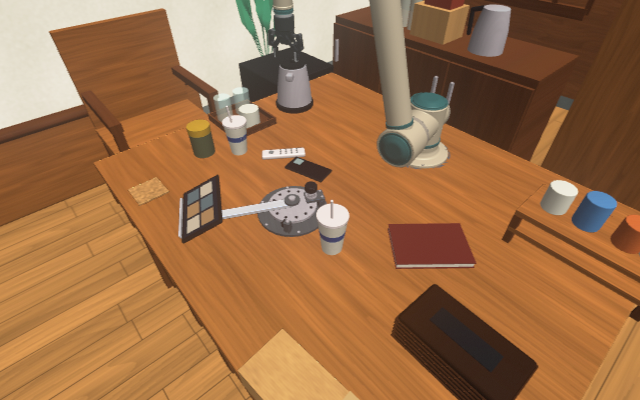

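```bash
python3 -c "
import cv2
a=cv2.imread('pics/top0.png')[60:270,220:430];cv2.imwrite('pics/top0c.png',cv2.resize(a,(800,800),interpolation=2)[:, :][:600])
cv2.imwrite('pics/top0c.png',cv2.resize(a,(600,600),interpolation=2))
a=cv2.imread('pics/sc0.png')[100:300,220:460];cv2.imwrite('pics/sc0c.png',cv2.resize(a,(720,600),interpolation=2))"
```

```text
(no output)
```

View pics/top0c.png

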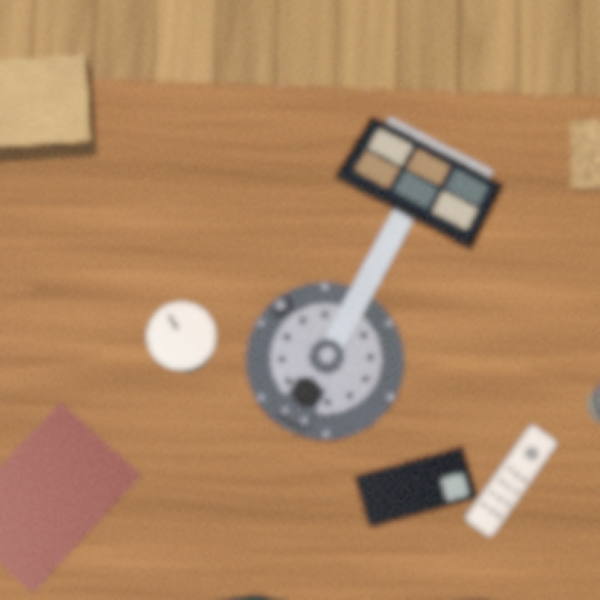

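View pics/sc0c.png

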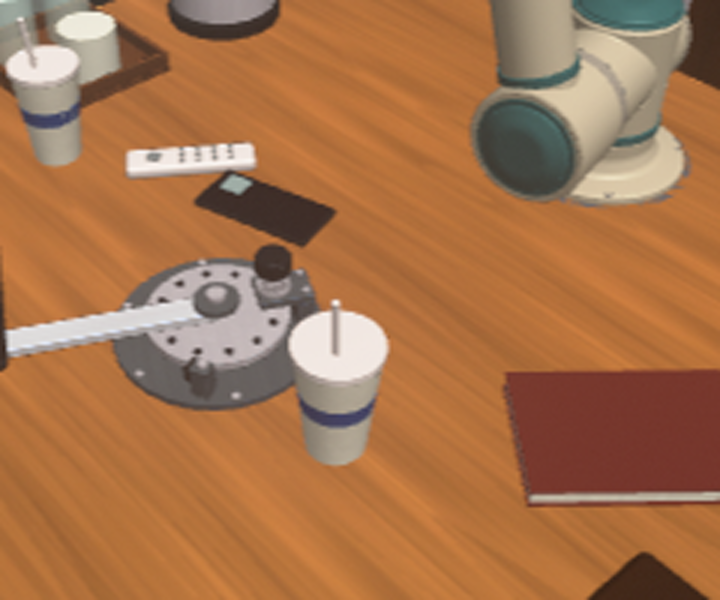

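Run:
```python
from h import *
d=np.load('pics/top0.npy')
def T(x,y,z,n):
    u,v=220+x/2.857-.3,60+y/2.857-.3
    print(n,atz('top',u,v,z).round(4), 'depth', atd('top',u,v,d[int(round(v)),int(round(u))]).round(4))
T(326,355,.056,'bolt');T(325,360,.01,'base');T(306,392,.095,'knob');T(284,303,.046,'stop');T(400,218,.042,'bar')
T(181,335,.13,'cup');T(365,300,.042,'barmid')
for n,u,v,z in[('bolt',220+217/3,100+293/3,.056),('knobtop',220+273/3,100+259/3,.095),('stop',220+200/3,100+360/3,.046)]:
    print(n,atz('scene',u,v,z).round(4))
```

```text
bolt [ 0.5545 -0.0582  0.056 ] depth [ 0.5542 -0.0581  0.0584]
base [ 0.5545 -0.0593  0.01  ] depth [ 0.5471 -0.0568  0.0605]
knob [ 0.4997 -0.0315  0.095 ] depth [ 0.4995 -0.0314  0.097 ]
stop [ 6.249e-01 -6.000e-04  4.600e-02] depth [ 6.234e-01 -5.000e-04  5.400e-02]
bar [ 0.7481 -0.1554  0.042 ] depth [ 0.7479 -0.1553  0.0428]
cup [0.5635 0.1294 0.13  ] depth [0.5622 0.1288 0.1377]
barmid [ 0.6332 -0.1098  0.042 ] depth [ 0.6335 -0.11    0.0404]
bolt [ 0.5563 -0.0555  0.056 ]
knobtop [ 0.5089 -0.0231  0.095 ]
stop [ 6.21e-01 -2.00e-04  4.60e-02]
```

servo_tool(deltas=[3.3,-2.7,0,0,0,0,3.3,-2.7,0,0,0,0,3.3,-2.7,0,0,0,0,3.3,-2.7,0,0,0,0,3.3,-2.7,0,0,0,0,3.3,-2.7,0,0,0,0,3.3,-2.7,0,0,0,0,3.3,-2.7,0,0,0,0,3.3,-2.7,0,0,0,0,3.3,-2.7,0,0,0,0,3.3,-2.7,0.5,0,0,0,3.3,-2.7,0.5,0,0,0,3.3,-2.7,0.5,0,0,0], jaw=5.5)

```text
clock: 1.4
position: [0.4867, -0.0536, 0.2114]
ee_rot: [-0.002, 0.986, 0.164, -0.001]
contact_force: [0.2, -0.8, 0.2]
width: 0.0547
```

Run:
```python
from h import *
s=manip.get_state();print(s['position'],s['ee_rot'],s['qpos'])
K,R,t=cal('wrist');print(K,R,-R.T@t)
snap('wrist','w1')
snap('scene','sc1')
```

```text
[ 0.48673567 -0.05364744  0.21140253] [-2.14625772e-03  9.86407825e-01  1.64299873e-01 -7.39978054e-04] [-0.2544738   0.16168189  1.70974598  0.00346992  1.27326655  0.9852029 ]
[[309.70691629   0.         320.14000062]
 [  0.         309.70691629 203.49021188]
 [  0.           0.           1.        ]] [[ 0.32265624 -0.9465007  -0.00542016]
 [-0.90748869 -0.31097455  0.28241653]
 [-0.26899298 -0.08620472 -0.95927656]] [ 0.55453762 -0.03099256  0.35208342]
```

View pics/w1.png

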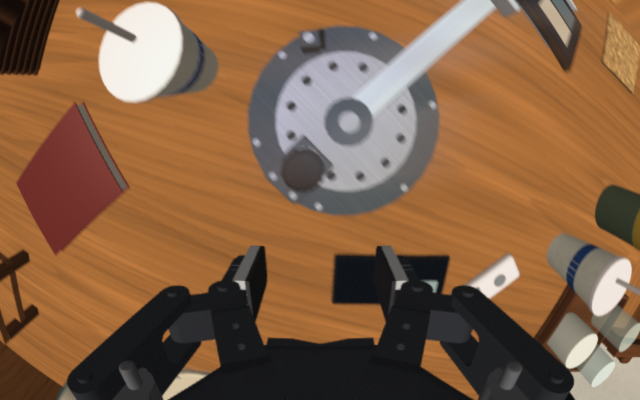

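```bash
cat >> h.py <<'E'
def watz(u,v,z,C):
    K,R,t=C
    a=np.array([(u-K[0,2]),(v-K[1,2])])/K[0,0]; r=np.hypot(*a)
    d=np.r_[np.sin(r)*a/r,np.cos(r)]; d=R.T@d; o=-R.T@t
    return o+d*(z-o[2])/d[2]
E
python3 - <<'E'
from h import *
import pickle
pickle.dump(cal('wrist'),open('w1.pkl','wb'))
a=cv2.imread('pics/w1.png')[10:220,230:450];cv2.imwrite('pics/w1c.png',cv2.resize(a,None,fx=2.8,fy=2.8,interpolation=2))
E
```

```text
(no output)
```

View pics/w1c.png

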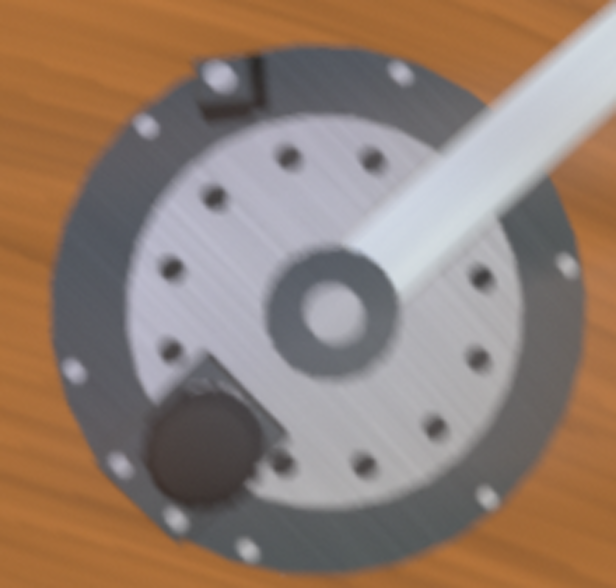

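Run:
```python
from h import *
import pickle
C=pickle.load(open('w1.pkl','rb'))
f=lambda x,y:(230+x/2.8-.3,10+y/2.8-.3)
for n,x,y,z in [('knob',206,445,.095),('kl',148,445,.095),('kr',264,445,.095),('bolt',333,312,.056),('hub',333,312,.045),('stoptop',218,75,.046),('rubfaceR',265,110,.044),('rubber bottom-left',205,112,.044),('bar',540,140,.042)]:
    print(n,watz(*f(x,y),z,C).round(4))
for p,n in [((.4997,-.0315,.095),'k')]: print(proj('scene',p))
d=np.load('pics/w1.npy'); print(d[169,303],d[121,349])
```

```text
knob [ 0.5078 -0.0275  0.095 ]
kl [ 0.5022 -0.0109  0.095 ]
kr [ 0.5135 -0.044   0.095 ]
bolt [ 0.5583 -0.0531  0.056 ]
hub [ 0.5584 -0.0541  0.045 ]
stoptop [0.6256 0.0117 0.046 ]
rubfaceR [ 0.6189 -0.0078  0.044 ]
rubber bottom-left [0.6115 0.0117 0.044 ]
bar [ 0.6464 -0.1037  0.042 ]
[311.52410536 183.64902078]
0.2627723 0.2882403
```

servo_tool(deltas=[0.8,-0.6,2.9,0,0,0,0.8,-0.6,2.9,0,0,0,0.8,-0.6,2.7,0,0,0,0,0,0,0,0,0])

```text
clock: 1.9
position: [0.5047, -0.0249, 0.1235]
ee_rot: [-0.003, 0.986, 0.169, -0.001]
contact_force: [-0.5, -0.5, -0.5]
width: 0.0553
```

Run:
```python
from h import *
import pickle
s=manip.get_state();print(s['position'],s['ee_rot'],s['contact_force'])
C=cal('wrist');pickle.dump(C,open('w2.pkl','wb'))
snap('wrist','w2')
a=cv2.imread('pics/w2.png')[60:300,200:460];cv2.imwrite('pics/w2c.png',cv2.resize(a,None,fx=2.5,fy=2.5,interpolation=2))
```

```text
[ 0.50467581 -0.02491585  0.12348437] [-2.51200717e-03  9.85592740e-01  1.69115596e-01 -7.45630096e-04] [-0.45584237 -0.51354353 -0.4590695 ]
```

View pics/w2c.png

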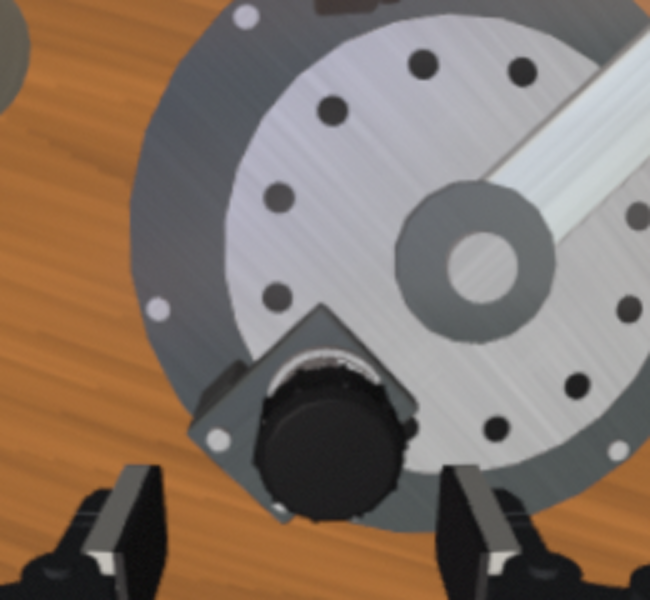

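Run:
```python
from h import *
import pickle
C=pickle.load(open('w2.pkl','rb'))
f=lambda x,y:(200+x/2.5-.3,60+y/2.5-.3)
for n,x,y,z in [('knob',330,453,.095),('kl',258,450,.095),('kr',403,450,.095),('kb',328,520,.095),('kt',330,388,.095),('bolt',483,267,.056),('hubL',396,262,.042),('hubR',555,262,.042),('bridge far',320,303,.05),('right',416,405,.05),('left',188,432,.05),('bot',285,523,.05)]:
    print(n,watz(*f(x,y),z,C).round(4))
def wp(p):
    K,R,t=C;c=R@np.array(p)+t;r=np.arctan2(np.hypot(c[0],c[1]),c[2]);a=c[:2]/np.hypot(c[0],c[1])*r*K[0,0]+K[:2,2];return ((a+.3-[200,60])*2.5).round(1)
print(wp([.5047,-.0249,.095]),wp([.5047,-.0249,.1235]))
d=np.load('pics/w2.npy');print(d[241,332])
```

```text
knob [ 0.5054 -0.0314  0.095 ]
kl [ 0.5004 -0.015   0.095 ]
kr [ 0.5118 -0.0476  0.095 ]
kb [ 0.4883 -0.0372  0.095 ]
kt [ 0.5207 -0.0258  0.095 ]
bolt [ 0.556  -0.0594  0.056 ]
hubL [ 0.5473 -0.0383  0.042 ]
hubR [ 0.5643 -0.0838  0.042 ]
bridge far [ 0.5299 -0.0209  0.05  ]
right [ 0.5105 -0.0581  0.05  ]
left [0.4797 0.0031 0.05  ]
bot [ 0.4604 -0.0343  0.05  ]
[303.3 447.2] [302.8 501.6]
0.18528631
```

servo_tool(deltas=[-0.2,0.6,0.5,0,0,0,0,0,1.0,0,0,0,0,0,1.0,0,0,0,0,0,1.0,0,0,0,0,0,1.0,0,0,0,0,0,0,0,0,0])

```text
clock: 2.55
position: [0.5077, -0.036, 0.081]
ee_rot: [0.0, 0.986, 0.168, 0.004]
contact_force: [-0.9, 0.0, 0.2]
width: 0.0552
```

Run:
```python
from h import *
import pickle
s=manip.get_state();print(s['position'],s['ee_rot'],s['contact_force'],s['moment'])
C=cal('wrist');pickle.dump(C,open('w3.pkl','wb'))
snap('wrist','w3')
a=cv2.imread('pics/w3.png')[60:300,200:460];cv2.imwrite('pics/w3c.png',cv2.resize(a,None,fx=2.5,fy=2.5,interpolation=2))
```

```text
[ 0.50768315 -0.0359834   0.08102444] [2.24106089e-04 9.85853068e-01 1.67566846e-01 3.87685018e-03] [-0.87161504  0.02514334  0.19759917] [-0.01131977 -0.04723923 -0.01700848]
```

View pics/w3c.png

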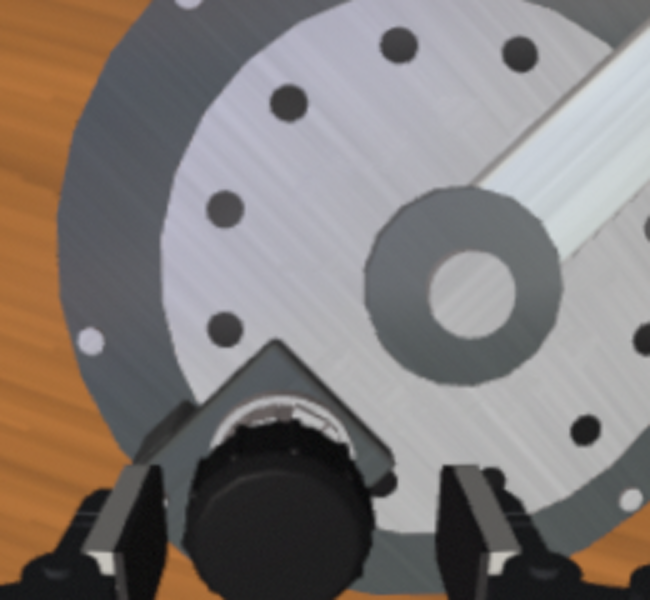

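Run:
```python
from h import *
import pickle
C=pickle.load(open('w3.pkl','rb'))
f=lambda x,y:(200+x/2.5-.3,60+y/2.5-.3)
print(manip.get_state()['position'])
for n,x,y,z in [('kl',187,525,.095),('kr',373,525,.095),('kt',280,465,.095),('bolt',473,294,.056),('hubL',363,285,.042),('hubR',563,285,.042),('bridge far',276,338,.05)]:
    print(n,watz(*f(x,y),z,C).round(4))
a=cv2.imread('pics/w3.png')[180:380,200:460];a=cv2.convertScaleAbs(a,alpha=2.2,beta=20);cv2.imwrite('pics/w3d.png',cv2.resize(a,None,fx=3,fy=3,interpolation=2))
```

```text
[ 0.50816428 -0.03604166  0.08158922]
kl [ 0.5023 -0.015   0.095 ]
kr [ 0.5138 -0.0476  0.095 ]
kt [ 0.5198 -0.0274  0.095 ]
bolt [ 0.556  -0.0593  0.056 ]
hubL [ 0.5475 -0.0373  0.042 ]
hubR [ 0.5645 -0.084   0.042 ]
bridge far [ 0.5305 -0.0216  0.05  ]
```

View pics/w3d.png

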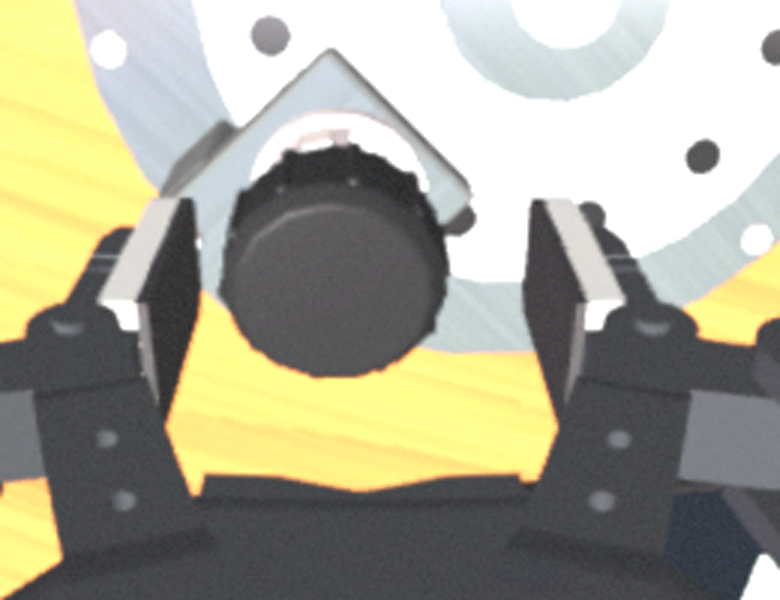

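Run:
```python
from h import *
import pickle
C=pickle.load(open('w3.pkl','rb'))
f=lambda x,y:(200+x/3-.3,180+y/3-.3)
for n,x,y,z in [('c',335,290,.095),('l',222,280,.095),('r',448,280,.095),('b',335,377,.095),('t',335,204,.095)]:
    print(n,watz(*f(x,y),z,C).round(4))
def wp(p):
    K,R,t=C;c=R@np.array(p)+t;r=np.arctan2(np.hypot(c[0],c[1]),c[2]);a=c[:2]/np.hypot(c[0],c[1])*r*K[0,0]+K[:2,2];return ((a+.3-[200,180])*3).round(1)
for z in(.0815,.095,.105):print(wp([.508,-.036,z]))
```

```text
c [ 0.5048 -0.0323  0.095 ]
l [ 0.5005 -0.0151  0.095 ]
r [ 0.5122 -0.0483  0.095 ]
b [ 0.489  -0.0376  0.095 ]
t [ 0.5189 -0.0276  0.095 ]
[363.9 241.7]
[364.2 280.2]
[364.5 312.9]
```

servo_tool(deltas=[-0.1,-0.35,0,0,0,0,0,0,0,0,0,0])

```text
clock: 2.8
position: [0.5062, -0.0328, 0.0817]
ee_rot: [0.0, 0.986, 0.168, 0.004]
contact_force: [0.1, -0.5, 0.3]
width: 0.0547
```

servo_tool(deltas=[-0.05,-0.1,0.7,0,0,0,0,0,0.7,0,0,0,0,0,0,0,0,0])

```text
clock: 3.1
position: [0.506, -0.0317, 0.0674]
ee_rot: [0.001, 0.986, 0.168, 0.005]
contact_force: [-0.3, -0.4, 0.1]
width: 0.0552
```

servo_tool(deltas=[0,0,0,0,0,0,0,0,0,0,0,0,0,0,0,0,0,0,0,0,0,0,0,0,0,0,0,0,0,0,0,0,0,0,0,0], jaw=3.0, grip_force=30)

```text
clock: 3.7
position: [0.5059, -0.0317, 0.0673]
ee_rot: [0.001, 0.986, 0.168, 0.005]
contact_force: [0.0, 1.4, -0.4]
width: 0.037
```

Run:
```python
from h import *
s=manip.get_state();print(s)
snap('wrist','w4');a=cv2.imread('pics/w4.png')[180:380,200:460];a=cv2.convertScaleAbs(a,alpha=2.2,beta=20);cv2.imwrite('pics/w4d.png',cv2.resize(a,None,fx=3,fy=3,interpolation=2))
```

```text
{'clock': 3.7, 'qpos': array([-0.20172672,  0.32165441,  1.89749081,  0.00302168,  0.91221672,
        1.02968242]), 'qd': array([ 9.75421563e-04, -1.16018054e-03,  8.26734710e-05,  1.15806966e-03,
        1.01583888e-03,  9.87808897e-05]), 'effort': array([ 2.02342827e-02, -3.85424995e+01, -1.87075067e+01,  6.73969756e-03,
       -1.02707427e-01,  4.82758333e-03]), 'position': array([ 0.50587892, -0.03173096,  0.06729124]), 'ee_rot': array([7.38770918e-04, 9.85777655e-01, 1.67972644e-01, 5.20190406e-03]), 'contact_force': array([ 0.01992305,  1.35766605, -0.36718817]), 'moment': array([ 0.01439819, -0.00137847,  0.00689833]), 'width': 0.036980521113587295}
```

View pics/w4d.png

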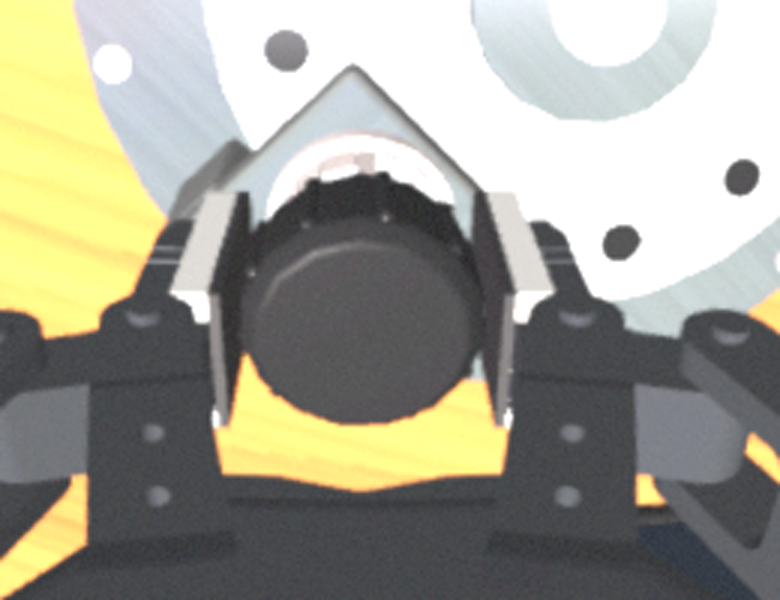

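servo_tool(deltas=[0,0,-0.2,0,0,0,0,0,-0.2,0,0,0,0,0,-0.2,0,0,0,0,0,-0.2,0,0,0])

```text
clock: 4.15
position: [0.5058, -0.0317, 0.0734]
ee_rot: [0.0, 0.986, 0.168, 0.005]
contact_force: [3.0, -1.6, -9.2]
width: 0.0368
```

servo_tool(deltas=[0,0,-0.2,0,0,0,0,0,-0.2,0,0,0,0,0,-0.1,0,0,0])

```text
clock: 4.45
position: [0.5058, -0.0317, 0.0782]
ee_rot: [0.0, 0.986, 0.168, 0.005]
contact_force: [1.9, -0.6, -9.7]
width: 0.0371
```

servo_tool(deltas=[0,0,0,0,0,0])

```text
clock: 4.55
position: [0.5058, -0.0317, 0.0782]
ee_rot: [0.0, 0.986, 0.168, 0.005]
contact_force: [2.0, -1.1, -10.2]
width: 0.0367
```

servo_tool(deltas=[0,0,-0.08,0,0,0,0,0,0,0,0,-4,0,0,0,0,0,-4])

```text
clock: 4.85
position: [0.5055, -0.0313, 0.0788]
ee_rot: [0.0, 0.971, 0.238, 0.004]
contact_force: [3.2, -0.4, -9.4]
width: 0.0372
```

servo_tool(deltas=[0,0,0,0,0,-5,0,0,0,0,0,-5])

```text
clock: 5.05
position: [0.5052, -0.0307, 0.0787]
ee_rot: [-0.0, 0.946, 0.325, 0.004]
contact_force: [2.4, 0.5, -9.0]
width: 0.037
```

Run:
```python
from h import *
s=manip.get_state()
q=s['ee_rot'];print(np.degrees(2*np.arctan2(q[2],q[1])),s['position'],s['contact_force'],s['moment'],s['qpos'][5])
```

```text
37.94597140017024 [ 0.50521883 -0.03070989  0.07871962] [ 2.36915497  0.46884198 -9.00740611] [ 0.04721796 -0.41360061  0.00591698] 0.7038612547242131
```

servo_tool(deltas=[0,0,0,0,0,-5,0,0,0,0,0,-5])

```text
clock: 5.25
position: [0.5048, -0.0302, 0.0786]
ee_rot: [-0.0, 0.912, 0.41, 0.004]
contact_force: [2.0, -0.1, -10.7]
width: 0.0371
```

```bash
cat > st.py <<'E'
from h import *
s=manip.get_state()
q=s['ee_rot'];print('phi',np.degrees(2*np.arctan2(q[2],q[1])).round(2),'turn',np.degrees(2*np.arctan2(q[2],q[1])-.3369).round(2),s['position'].round(5),s['contact_force'].round(2),s['moment'].round(3),s['width'].round(4), s['clock'])
E
python3 st.py
```

```text
Traceback (most recent call last):
  File "st.py", line 3, in <module>
    q=s['ee_rot'];print('phi',np.degrees(2*np.arctan2(q[2],q[1])).round(2),'turn',np.degrees(2*np.arctan2(q[2],q[1])-.3369).round(2),s['position'].round(5),s['contact_force'].round(2),s['moment'].round(3),s['width'].round(4), s['clock'])
                                                                                                                                                                                                             ^^^^^^^^^^^^^^^^
AttributeError: 'float' object has no attribute 'round'
```

```bash
sed -i "s/s\['width'\].round(4)/s['width']/" st.py; python3 st.py
```

```text
phi 48.36 turn 29.05 [ 0.50479 -0.03024  0.0786 ] [  1.96  -0.13 -10.75] [ 0.04  -0.379  0.013] 0.03709716626807256 5.25
```

servo_tool(deltas=[0,0,0,0,0,-4,0,0,0.04,0,0,0])

```text
clock: 5.45
position: [0.5046, -0.03, 0.0782]
ee_rot: [-0.0, 0.897, 0.443, 0.004]
contact_force: [2.0, -1.3, -10.3]
width: 0.0372
```

```bash
python3 st.py
```

```text
phi 52.55 turn 33.24 [ 0.50458 -0.03002  0.07817] [  2.05  -1.27 -10.26] [-0.025 -0.451 -0.024] 0.037174488988788036 5.45
```

servo_tool(deltas=[0,0,0.04,0,0,0])

```text
clock: 5.55
position: [0.5046, -0.0301, 0.0778]
ee_rot: [-0.0, 0.897, 0.442, 0.004]
contact_force: [1.9, -0.4, -7.9]
width: 0.0371
```

```bash
python3 st.py
```

```text
phi 52.46 turn 33.16 [ 0.50459 -0.03006  0.07783] [ 1.87 -0.39 -7.9 ] [-0.041 -0.348 -0.035] 0.037065300081235 5.55
```

servo_tool(deltas=[0,0,0.03,0,0,0])

```text
clock: 5.65
position: [0.5046, -0.0301, 0.0777]
ee_rot: [-0.0, 0.897, 0.441, 0.004]
contact_force: [2.3, -0.3, -6.2]
width: 0.0372
```

servo_tool(deltas=[0,0,0,0,0,0])

```text
clock: 5.75
position: [0.5046, -0.0301, 0.0778]
ee_rot: [-0.0, 0.897, 0.441, 0.004]
contact_force: [2.2, 0.3, -8.7]
width: 0.0371
```

```bash
python3 st.py
```

```text
phi 52.36 turn 33.05 [ 0.50458 -0.03006  0.07782] [ 2.15  0.26 -8.67] [-0.007 -0.408  0.031] 0.037082354592810944 5.75
```

servo_tool(deltas=[0,0,0.04,0,0,-2,0,0,0.03,0,0,-2,0,0,0.03,0,0,-2])

```text
clock: 6.05
position: [0.5043, -0.0298, 0.0778]
ee_rot: [-0.0, 0.873, 0.488, 0.004]
contact_force: [-0.0, 0.3, -5.8]
width: 0.0371
```

```bash
python3 st.py
```

```text
phi 58.45 turn 39.15 [ 0.5043  -0.02983  0.07781] [-0.04  0.33 -5.75] [ 0.001 -0.203 -0.014] 0.037095786415340476 6.05
```

servo_tool(deltas=[0,0,0.03,0,0,-2,0,0,0.03,0,0,-2])

```text
clock: 6.25
position: [0.5041, -0.0297, 0.0779]
ee_rot: [-0.0, 0.855, 0.519, 0.004]
contact_force: [1.7, -0.7, -5.5]
width: 0.0365
```

```bash
python3 st.py
```

```text
phi 62.54 turn 43.23 [ 0.50406 -0.02969  0.07787] [ 1.73 -0.65 -5.55] [ 0.015 -0.22  -0.044] 0.0365236171614254 6.25
```

Rim carrying (z steady .0778). Continue.

servo_tool(deltas=[0,0,0.03,0,0,-2,0,0,0.03,0,0,-2])

```text
clock: 6.45
position: [0.5038, -0.0296, 0.0779]
ee_rot: [-0.0, 0.836, 0.549, 0.004]
contact_force: [1.1, -0.1, -5.8]
width: 0.037
```

servo_tool(deltas=[0,0,0.03,0,0,-2,0,0,0.03,0,0,-2])

```text
clock: 6.65
position: [0.5036, -0.0295, 0.0778]
ee_rot: [-0.0, 0.816, 0.579, 0.004]
contact_force: [1.4, -0.0, -5.9]
width: 0.0368
```

```bash
python3 st.py
```

```text
phi 70.72 turn 51.42 [ 0.50358 -0.02947  0.07781] [ 1.42 -0.04 -5.91] [-0.009 -0.207 -0.015] 0.03684027322461025 6.65
```

servo_tool(deltas=[0,0,0.03,0,0,-2,0,0,0.03,0,0,-2])

```text
clock: 6.85
position: [0.5033, -0.0294, 0.0776]
ee_rot: [-0.0, 0.794, 0.607, 0.004]
contact_force: [2.6, -0.3, -8.3]
width: 0.0371
```

servo_tool(deltas=[0,0,0.03,0,0,-2])

```text
clock: 6.95
position: [0.5032, -0.0294, 0.0773]
ee_rot: [-0.0, 0.783, 0.622, 0.004]
contact_force: [2.0, 0.1, -9.8]
width: 0.0373
```

servo_tool(deltas=[0,0,0.03,0,0,-2])

```text
clock: 7.05
position: [0.5031, -0.0293, 0.0769]
ee_rot: [-0.0, 0.772, 0.635, 0.004]
contact_force: [2.4, -1.1, -9.9]
width: 0.0372
```

```bash
python3 st.py
```

```text
phi 78.91 turn 59.61 [ 0.50306 -0.02934  0.07692] [ 2.38 -1.07 -9.87] [ 0.059 -0.306 -0.032] 0.0372398302020181 7.05
```

servo_tool(deltas=[0,0,0.08,0,0,0,0,0,0.08,0,0,0])

```text
clock: 7.25
position: [0.5031, -0.0294, 0.0752]
ee_rot: [-0.0, 0.773, 0.635, 0.004]
contact_force: [2.3, 0.2, -8.6]
width: 0.0372
```

servo_tool(deltas=[0,0,0.08,0,0,0,0,0,0.06,0,0,0])

```text
clock: 7.45
position: [0.5031, -0.0293, 0.0738]
ee_rot: [-0.0, 0.773, 0.634, 0.004]
contact_force: [1.3, -0.6, -3.2]
width: 0.0369
```

```bash
python3 st.py
```

```text
phi 78.76 turn 59.46 [ 0.50309 -0.02934  0.07384] [ 1.28 -0.56 -3.21] [-0.033 -0.119 -0.016] 0.036908077641762495 7.45
```

servo_tool(deltas=[0,0,0.04,0,0,0])

```text
clock: 7.55
position: [0.5031, -0.0294, 0.0738]
ee_rot: [-0.0, 0.773, 0.634, 0.004]
contact_force: [0.7, 0.4, -3.2]
width: 0.0367
```

servo_tool(deltas=[0,0,0,0,0,0,0,0,0,0,0,0,0,0,0,0,0,0], jaw=5.5)

```text
clock: 7.85
position: [0.5035, -0.0294, 0.0758]
ee_rot: [0.0, 0.773, 0.634, 0.004]
contact_force: [-0.0, -0.3, -0.4]
width: 0.0551
```

```bash
python3 st.py
```

```text
phi 78.74 turn 59.44 [ 0.50354 -0.02944  0.07585] [-0.04 -0.3  -0.36] [0.005 0.023 0.002] 0.055096038033834976 7.85
```

servo_tool(deltas=[0,0,-1,0,0,0,0,0,-1.5,0,0,0,0,0,-2,0,0,0,0,0,-2,0,0,0])

```text
clock: 8.25
position: [0.5012, -0.0294, 0.1433]
ee_rot: [-0.001, 0.773, 0.634, 0.003]
contact_force: [-0.1, 0.0, 0.7]
width: 0.055
```

```bash
python3 - <<'E'
from h import *
import pickle
s=manip.get_state();print(s['position'],s['ee_rot'],s['qpos'])
C=cal('wrist');pickle.dump(C,open('w5.pkl','wb'))
snap('wrist','w5')
d=np.load('pics/w5.npy')
K,R,t=C;o=-R.T@t
# knob top height from depth
P=[]
for v in range(100,360,2):
  for u in range(150,500,2):
    z=d[v,u]
    if z<=0: continue
    a=np.array([(u-K[0,2]),(v-K[1,2])])/K[0,0]; r=np.hypot(*a)
    c=np.r_[np.sin(r)*a/r,np.cos(r)]; p=R.T@(c*z/c[2])+o
    if np.hypot(p[0]-.504,p[1]+.031)<.012: P.append(p)
P=np.array(P);print(len(P),np.percentile(P[:,2],[5,25,50,75,95]),P[:,:2].mean(0))
E
python3 -c "
import cv2
a=cv2.imread('pics/w5.png');cv2.imwrite('pics/w5c.png',cv2.resize(a[80:300,200:460],None,fx=2.5,fy=2.5,interpolation=2))"
```

```text
[ 0.50118579 -0.0294349   0.14326557] [-0.00140821  0.77310223  0.63427364  0.00281291] [-0.20184513  0.23434671  1.79776674  0.00686461  1.10812955 -0.00825396]
377 [0.09796364 0.09872155 0.09917912 0.21643145 0.22243011] [ 0.50487785 -0.02734321]
```

View pics/w5.png

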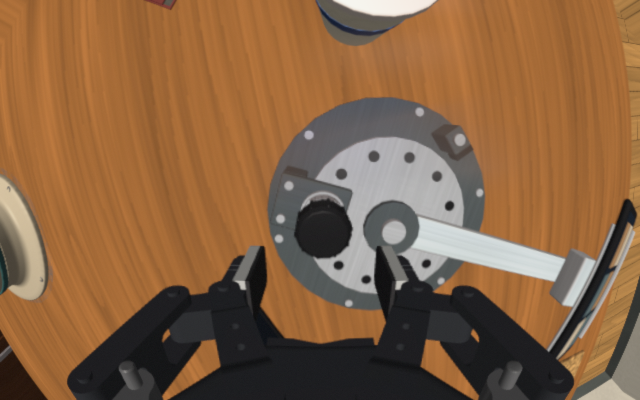

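Run:
```python
from h import *
import pickle
for tag in('w1','w2','w5'):
  K,R,t=pickle.load(open(tag+'.pkl','rb'));o=-R.T@t;d=np.load(f'pics/{tag}.npy')
  v,u=np.mgrid[0:400,0:640];a=np.stack([u-K[0,2],v-K[1,2]],-1)/K[0,0];r=np.linalg.norm(a,axis=-1)
  c=np.concatenate([a*(np.tan(r)/r)[...,None],np.ones(r.shape+(1,))],-1)*d[...,None]
  P=c@R+o
  for n,xy,rad in(('knob',(.504,-.031),.010),('bolt',(.556,-.0585),.006)):
    m=(np.hypot(P[...,0]-xy[0],P[...,1]-xy[1])<rad)&(P[...,2]<.12)&(d>0)&(P[...,2]>.04)
    print(tag,n,m.sum(),np.percentile(P[m][:,2],[10,50,90]).round(4))
```

```text
w1 knob 419 [0.0909 0.0917 0.0926]
w1 bolt 122 [0.0524 0.0535 0.0544]
w2 knob 787 [0.0918 0.0925 0.0933]
w2 bolt 221 [0.0533 0.0542 0.055 ]
w5 knob 705 [0.0981 0.0989 0.0996]
w5 bolt 154 [0.0532 0.054  0.0548]
```

servo_tool(deltas=[0,0,0,0,0,7.8,0,0,0,0,0,7.8,-0.8,3.2,0,0,0,0,-0.8,3.2,0,0,0,0,-0.8,3.2,0,0,0,0,-0.8,3.2,0,0,0,0,-0.8,3.2,0,0,0,0,-0.7,3.0,0,0,0,0,0,0,0,0,0,0], jaw=0)

```text
clock: 9.2
position: [0.6566, -0.1635, 0.1567]
ee_rot: [0.005, 0.854, 0.519, 0.009]
contact_force: [-0.7, 1.0, -0.1]
width: -0.0001
```

```bash
python3 st.py
python3 - <<'E'
from h import *
import pickle
C=cal('wrist');pickle.dump(C,open('w6.pkl','wb'))
snap('wrist','w6')
E
```

```text
phi 62.58 turn 43.28 [ 0.65658 -0.16353  0.15669] [-0.71  1.03 -0.1 ] [ 0.012  0.017 -0.001] -9.056838264556219e-05 9.2
```

View pics/w6.png

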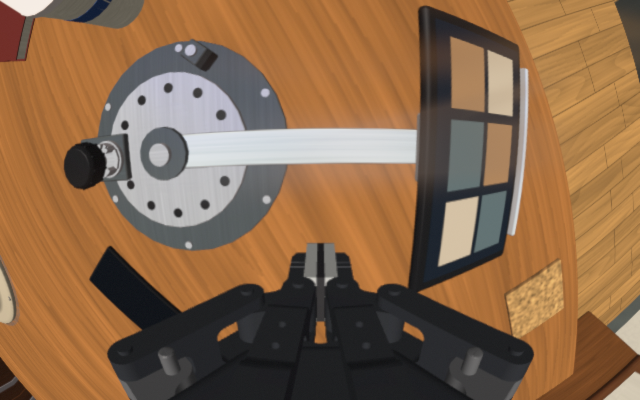

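```bash
cat >> h.py <<'E'
from scipy.spatial.transform import Rotation as Ro
def plan(target,phi):
    s=manip.get_state();q=s['ee_rot'];R=Ro.from_quat([q[1],q[2],q[3],q[0]])
    d=R.inv().apply(np.array(target)-s['position'])*100
    p=np.radians(phi);Rt=Ro.from_matrix(np.array([[np.cos(p),np.sin(p),0],[np.sin(p),-np.cos(p),0],[0,0,-1]]).T.T)
    rv=np.degrees((R.inv()*Rt).as_rotvec())
    print('d cm',d.round(2),'rot',rv.round(2),'pos',s['position'].round(4))
E
python3 - <<'E'
from h import *
import pickle
C=pickle.load(open('w6.pkl','rb'))
for n,x,y,z in [('bolt',158,155,.056),('u',230,130,.042),('u',300,128,.042),('u',400,130,.042),('l',230,166,.042),('l',300,163,.042),('l',400,162,.042),('tabnear',413,285,.03),('tabnear2',424,8,.03)]:
    print(n,watz(x,y,z,C).round(4))
d=np.load('pics/w6.npy');K,R,t=C;o=-R.T@t
for x,y in [(425,270),(427,30),(500,225),(515,60),(470,150)]:
  a=np.array([(x-K[0,2]),(y-K[1,2])])/K[0,0]; r=np.hypot(*a);c=np.r_[np.tan(r)*a/r,1]*d[y,x];print('tab',(R.T@c+o).round(3))
P=np.array([.5555,-.0588]);th=np.radians(-27);e=np.array([np.cos(th),np.sin(th)]);n=np.array([-e[1],e[0]])
for off in(.045,.03): print(off,P+.125*e-off*n)
plan(np.r_[P+.125*e-.045*n,.10],63)
E
```

```text
bolt [ 0.556  -0.0598  0.056 ]
u [ 0.6197 -0.074   0.042 ]
u [ 0.6721 -0.1014  0.042 ]
u [ 0.7462 -0.1404  0.042 ]
l [ 0.6042 -0.1007  0.042 ]
l [ 0.6583 -0.1272  0.042 ]
l [ 0.7344 -0.1652  0.042 ]
tabnear [ 0.7003 -0.292   0.03  ]
tabnear2 [ 0.8235 -0.0501  0.03  ]
tab [ 0.709 -0.23   0.106]
tab [ 0.778 -0.079  0.108]
tab [ 0.796 -0.255  0.065]
tab [ 0.871 -0.125  0.061]
tab [ 0.778 -0.169  0.091]
0.045 [ 0.64644624 -0.15564411]
0.03 [ 0.6532561  -0.14227901]
d cm [ 0.12 -1.11  5.64] rot [ 0.85 -0.65 -0.39] pos [ 0.6548 -0.162   0.1566]
```

servo_tool(deltas=[0.1,-0.5,2.0,0.8,-0.6,-0.4,0,-0.5,2.5,0,0,0,0,0,2.5,0,0,0,0,0,2.0,0,0,0,0,0,0,0,0,0])

```text
clock: 9.75
position: [0.6395, -0.1503, 0.0607]
ee_rot: [-0.004, 0.852, 0.524, -0.003]
contact_force: [-0.8, 0.2, -0.1]
width: -0.0001
```

```bash
python3 st.py; python3 -c "
from h import *
plan([.6464,-.1556,.033],63)"
```

```text
phi 63.23 turn 43.93 [ 0.63949 -0.15027  0.06066] [-0.84  0.18 -0.08] [ 0.015  0.056 -0.004] -0.00010040350755522045 9.75
d cm [-0.16  0.88  2.76] rot [-0.51  0.04  0.23] pos [ 0.6395 -0.1503  0.0607]
```

servo_tool(deltas=[-0.1,0.4,0.8,-0.5,0,0.2,-0.1,0.3,1.0,0,0,0,0,0,0.6,0,0,0,0,0,0,0,0,0])

```text
clock: 10.15
position: [0.6443, -0.1537, 0.0359]
ee_rot: [0.0, 0.852, 0.524, -0.0]
contact_force: [0.8, 0.3, -0.3]
width: -0.0002
```

```bash
python3 st.py
python3 - <<'E'
from h import *
plan([.6464,-.1556,.033],63)
snap('wrist','w7')
E
```

```text
phi 63.14 turn 43.84 [ 0.64427 -0.15367  0.03587] [ 0.81  0.33 -0.32] [ 0.029 -0.007 -0.004] -0.000164457434361468 10.15
d cm [-0.08  0.28  0.29] rot [0.03 0.05 0.14] pos [ 0.6443 -0.1537  0.0359]
```

View pics/w7.png

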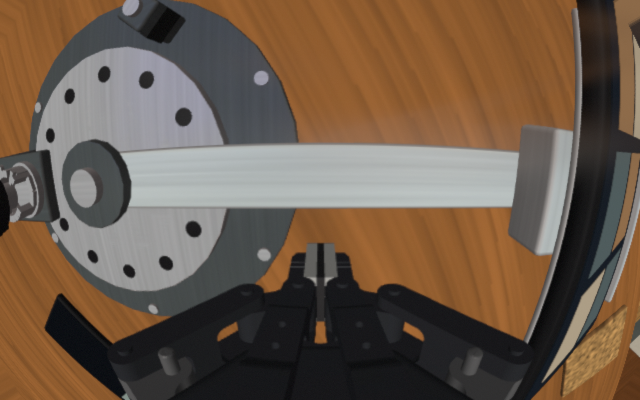

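servo_tool(deltas=[0.4,0,0.2,0,0,0,0.4,0,0.1,0,0,0,0.3,0,0,0,0,0])

```text
clock: 10.5
position: [0.651, -0.1442, 0.0347]
ee_rot: [0.002, 0.852, 0.523, 0.001]
contact_force: [0.3, -0.2, -0.6]
width: 0.0002
```

servo_tool(deltas=[0.3,0,0,0,0,0,0.3,0,0,0,0,0])

```text
clock: 10.7
position: [0.6543, -0.1385, 0.0352]
ee_rot: [0.002, 0.852, 0.523, 0.001]
contact_force: [-0.7, -3.0, -0.5]
width: 0.0002
```

servo_tool(deltas=[0.3,0,0,0,0,0,0.3,0,0,0,0,0])

```text
clock: 10.9
position: [0.6574, -0.1336, 0.0353]
ee_rot: [0.003, 0.852, 0.524, 0.001]
contact_force: [-1.1, -0.5, 0.1]
width: -0.0001
```

```bash
python3 st.py
```

```text
phi 63.15 turn 43.85 [ 0.6574  -0.13355  0.03527] [-1.09 -0.5   0.1 ] [-0.3    0.031 -0.006] -0.00013485499860241946 10.9
```

servo_tool(deltas=[0.3,0.06,0,0,0,-3.3,0.6,0.12,0,0,0,-3,0.6,0.12,0,0,0,-3,0.6,0.12,0,0,0,-3,0.6,0.12,0,0,0,-3,0.5,0.12,0,0,0,-2.5,0.3,0.06,0,0,0,-1.5])

```text
clock: 11.6
position: [0.6747, -0.1021, 0.0353]
ee_rot: [0.004, 0.748, 0.664, -0.001]
contact_force: [0.1, -0.2, -0.0]
width: 0.0001
```

```bash
python3 st.py
python3 - <<'E'
from h import *
import pickle
C=cal('wrist');pickle.dump(C,open('w8.pkl','wb'))
snap('wrist','w8')
E
```

```text
phi 83.23 turn 63.93 [ 0.67473 -0.10215  0.03527] [ 0.1  -0.19 -0.02] [-0.192  0.052  0.027] 0.0001300933474759368 11.6
```

View pics/w8.png

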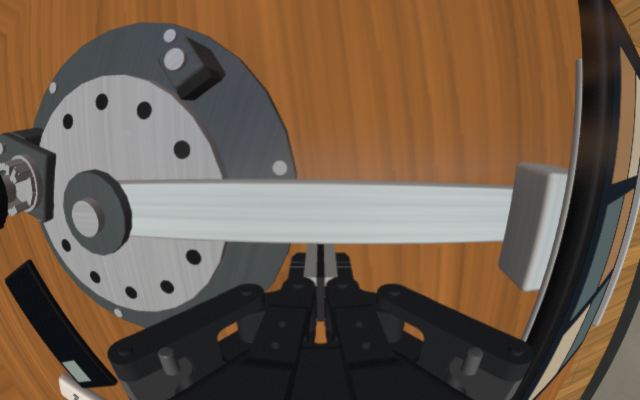

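```bash
python3 - <<'E'
from h import *
import pickle
C=pickle.load(open('w8.pkl','rb'))
P=np.array([.5555,-.0588])
for n,x,y,z in [('bolt',87,217,.056),('A',178,97,.044),('B',224,72,.044),('A2',178,97,.028),('B2',224,72,.028),('blkcorner',212,64,.046),('blk2',168,92,.046),('barL',150,181,.042),('barL2',500,185,.042)]:
    p=watz(x,y,z,C);r=p[:2]-P;print(n,p.round(4),np.hypot(*r).round(4),np.degrees(np.arctan2(r[1],r[0])).round(1))
E
python3 -c "
import cv2
a=cv2.imread('pics/w8.png');cv2.imwrite('pics/w8c.png',cv2.resize(a[20:260,60:320],None,fx=2.4,fy=2.4,interpolation=2))"
```

```text
bolt [ 0.56   -0.0586  0.056 ] 0.0045 3.0
A [ 0.6211 -0.0123  0.044 ] 0.0804 35.3
B [ 0.6444 -0.0059  0.044 ] 0.1034 30.8
A2 [ 0.6137 -0.0101  0.028 ] 0.0758 39.9
B2 [ 0.6397 -0.0029  0.028 ] 0.1011 33.6
blkcorner [ 0.64   -0.0016  0.046 ] 0.1021 34.1
blk2 [ 0.6174 -0.0092  0.046 ] 0.0793 38.7
barL [ 0.5968 -0.0484  0.042 ] 0.0426 14.1
barL2 [ 0.7687 -0.0711  0.042 ] 0.2135 -3.3
```

View pics/w8c.png

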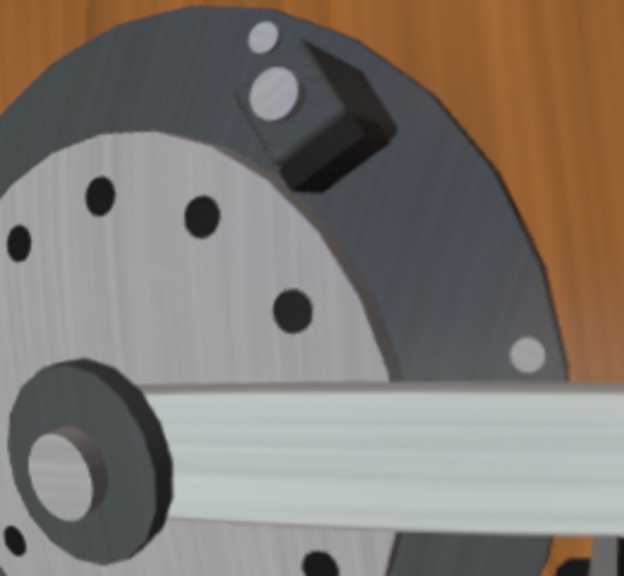

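Run:
```python
from h import *
import pickle
C=pickle.load(open('w8.pkl','rb'))
f=lambda x,y:(60+x/2.4-.3,20+y/2.4-.3)
P=np.array([.5575,-.0588])
a=watz(*f(280,165),.046,C)[:2];b=watz(*f(358,118),.046,C)[:2]
print(a,b,np.hypot(*(b-a)),np.degrees(np.arctan2(*(b-a)[::-1])))
m=(a+b)/2-P;r=np.hypot(*m);print(r,np.degrees(np.arctan2(m[1],m[0]))-np.degrees(np.arcsin(.015/r)))
a=watz(*f(160,385),.042,C)[:2];b=watz(*f(600,382),.042,C)[:2]
print('bar',np.degrees(np.arctan2(*(b-a)[::-1])),np.degrees(np.arcsin(np.cross(b-a,P-a)/np.hypot(*(b-a)))) , np.cross(b-a,P-a)/np.hypot(*(b-a)))
```

```text
[ 0.62180631 -0.00857622] [ 0.63833367 -0.00340014] 0.017318936679516676 17.38964160177389
0.08975238928497936 26.423956584309394
bar -7.532030052158495 -0.9245303705782532 -0.01613539877444743<stdin>:10: DeprecationWarning: Arrays of 2-dimensional vectors are deprecated. Use arrays of 3-dimensional vectors instead. (deprecated in NumPy 2.0)
```

servo_tool(deltas=[0.3,0.06,0,0,0,-2,0.5,0.1,0,0,0,-2.5,0.5,0.1,0,0,0,-2.5,0.5,0.1,0,0,0,-2.5,0.5,0.1,0,0,0,-2.5,0.4,0.08,0,0,0,-2,0.3,0.06,0,0,0,-1.5])

```text
clock: 12.35
position: [0.6817, -0.0733, 0.0353]
ee_rot: [0.005, 0.648, 0.762, -0.002]
contact_force: [0.3, -1.4, -0.8]
width: 0.0
```

```bash
python3 st.py
python3 - <<'E'
from h import *
import pickle
C=cal('wrist');pickle.dump(C,open('w9.pkl','wb'))
snap('wrist','w9')
E
```

```text
phi 99.22 turn 79.92 [ 0.68167 -0.07332  0.03534] [ 0.31 -1.36 -0.82] [-0.226 -0.035 -0.013] 4.5222778948192124e-05 12.35
```

View pics/w9.png

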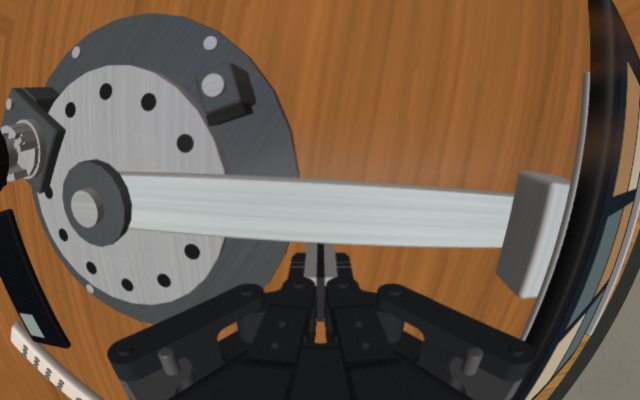

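servo_tool(deltas=[0.4,0,0,0,0,0,0.4,0.03,0,0,0,0,0.4,0.05,0,0,0,-2,0.4,0.05,0,0,0,-2,0.3,0.05,0,0,0,-2])

```text
clock: 12.9
position: [0.6812, -0.0533, 0.0354]
ee_rot: [0.006, 0.605, 0.796, -0.002]
contact_force: [0.0, -1.8, -0.8]
width: 0.0001
```

```bash
python3 st.py
python3 - <<'E'
from h import *
import pickle
C=cal('wrist');pickle.dump(C,open('w10.pkl','wb'))
snap('wrist','w10')
a=cv2.imread('pics/w10.png');cv2.imwrite('pics/w10c.png',cv2.resize(a[20:300,60:380],None,fx=2,fy=2,interpolation=2))
E
```

```text
phi 105.59 turn 86.28 [ 0.68119 -0.05326  0.03545] [ 0.01 -1.84 -0.79] [-0.222 -0.138 -0.017] 0.00014398741839224253 12.9
```

View pics/w10c.png

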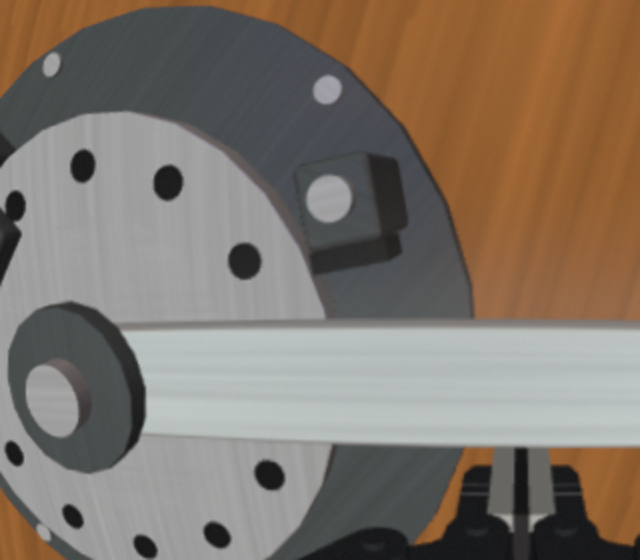

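servo_tool(deltas=[0.3,0.04,0,0,0,-1.5,0.3,0.04,0,0,0,-1.5,0.3,0.04,0,0,0,-1.5,0.2,0.03,0,0,0,-1])

```text
clock: 13.35
position: [0.6793, -0.0408, 0.0355]
ee_rot: [0.006, 0.562, 0.827, -0.002]
contact_force: [0.1, -1.5, -0.7]
width: 0.0002
```

servo_tool(deltas=[0.2,0.03,0,0,0,-1,0.15,0.02,0,0,0,-0.7])

```text
clock: 13.55
position: [0.6786, -0.0369, 0.0355]
ee_rot: [0.007, 0.549, 0.836, -0.002]
contact_force: [1.0, -0.8, -0.2]
width: 0.0001
```

```bash
python3 st.py
python3 - <<'E'
from h import *
import pickle
C=cal('wrist');pickle.dump(C,open('w11.pkl','wb'))
snap('wrist','w11')
a=cv2.imread('pics/w11.png');cv2.imwrite('pics/w11c.png',cv2.resize(a[20:300,60:380],None,fx=2,fy=2,interpolation=2))
E
```

```text
phi 113.46 turn 94.16 [ 0.67861 -0.03685  0.03549] [ 1.02 -0.77 -0.18] [-0.16  -0.165 -0.02 ] 7.485084139163665e-05 13.55
```

View pics/w11c.png

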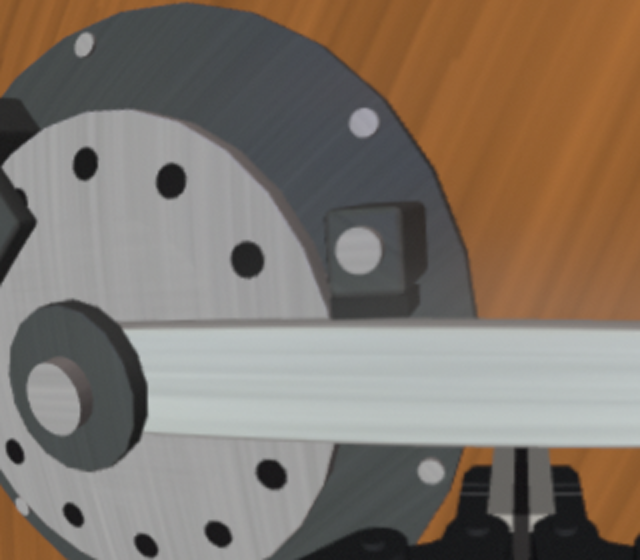

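servo_tool(deltas=[0.15,0.02,0,0,0,-0.5])

```text
clock: 13.7
position: [0.678, -0.0353, 0.0355]
ee_rot: [0.006, 0.545, 0.839, -0.002]
contact_force: [0.7, -1.6, -0.8]
width: 0.0003
```

servo_tool(deltas=[0.12,0.01,0,0,0,-0.3])

```text
clock: 13.8
position: [0.6776, -0.034, 0.0355]
ee_rot: [0.006, 0.542, 0.84, -0.002]
contact_force: [1.3, -0.5, -0.5]
width: -0.0003
```

servo_tool(deltas=[0.12,0.01,0,0,0,-0.3])

```text
clock: 13.9
position: [0.6775, -0.0335, 0.0355]
ee_rot: [0.007, 0.54, 0.842, -0.002]
contact_force: [1.7, -4.0, -1.4]
width: 0.0001
```

servo_tool(deltas=[0.1,0,0,0,0,0])

```text
clock: 14.0
position: [0.6776, -0.0335, 0.0356]
ee_rot: [0.008, 0.539, 0.842, -0.003]
contact_force: [1.5, -4.5, -0.7]
width: -0.0002
```

servo_tool(deltas=[0.1,0,0,0,0,0])

```text
clock: 14.1
position: [0.6776, -0.0335, 0.0356]
ee_rot: [0.009, 0.539, 0.842, -0.003]
contact_force: [1.5, -4.3, -1.7]
width: -0.0003
```

```bash
python3 st.py
python3 - <<'E'
from h import *
snap('wrist','w12')
a=cv2.imread('pics/w12.png');cv2.imwrite('pics/w12c.png',cv2.resize(a[80:240,140:340],None,fx=3.5,fy=3.5,interpolation=2))
E
```

```text
phi 114.74 turn 95.43 [ 0.67757 -0.03348  0.03556] [ 1.53 -4.34 -1.7 ] [-0.77  -0.326  0.028] -0.0002574674007252755 14.1
```

View pics/w12c.png

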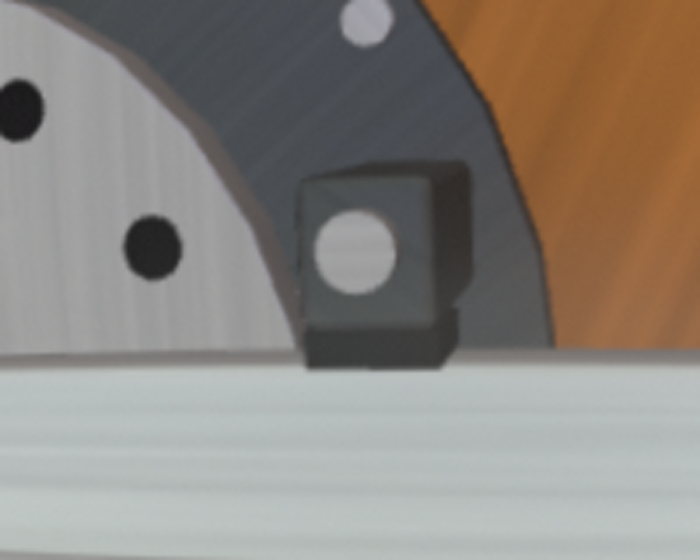

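servo_tool(deltas=[-0.02,0,0,0,0,0,-0.05,0,0,0,0,0,-0.1,0,0,0,0,0,-0.3,0,0,0,0,0,-0.8,0,0,0,0,0,-0.8,0,0,0,0,0,0,0,0,0,0,0])

```text
clock: 14.85
position: [0.6843, -0.0505, 0.0354]
ee_rot: [0.005, 0.54, 0.842, -0.002]
contact_force: [0.0, -0.4, 0.3]
width: -0.0
```

```bash
python3 st.py
python3 - <<'E'
from h import *
snap('wrist','w13')
a=cv2.imread('pics/w13.png');cv2.imwrite('pics/w13c.png',cv2.resize(a[60:240,140:340],None,fx=3.3,fy=3.3,interpolation=2))
E
```

```text
phi 114.68 turn 95.38 [ 0.68432 -0.05048  0.03536] [ 0.01 -0.37  0.28] [ 0.02  -0.016 -0.012] -3.359699583361283e-05 14.85
```

View pics/w13c.png

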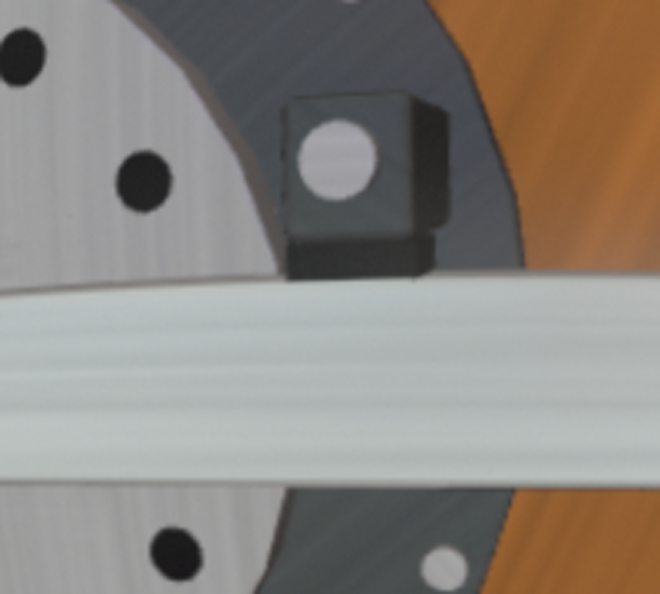

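View pics/w13.png

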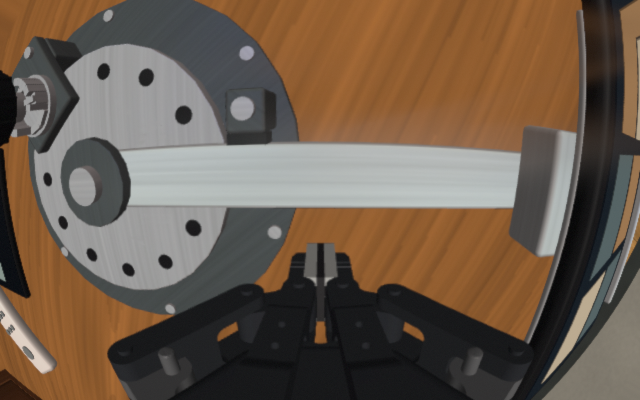

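servo_tool(deltas=[-0.5,0,-1,0,0,0,0,0,-2,0,0,0,0,0,-3,0,0,0,0,0,-3,0,0,0,0,0,-3,0,0,0,0,-2,-3,0,0,0,0,-4,-1,0,0,0,0,-4,0,0,0,0,0,-3,0,0,0,0,0,0,0,0,0,0])

```text
clock: 15.9
position: [0.5654, -0.1106, 0.2083]
ee_rot: [0.008, 0.539, 0.842, -0.002]
contact_force: [-0.3, 1.1, -0.1]
width: 0.0002
```

```bash
python3 st.py
python3 - <<'E'
from h import *
import pickle
C=cal('wrist');pickle.dump(C,open('w14.pkl','wb'))
snap('wrist','w14');snap('scene','sc2');snap('top','top2')
K,R,t=C;o=-R.T@t;d=np.load('pics/w14.npy')
v,u=np.mgrid[0:400,0:640];a=np.stack([u-K[0,2],v-K[1,2]],-1)/K[0,0];r=np.linalg.norm(a,axis=-1)
P=(np.concatenate([a*(np.tan(r)/r)[...,None],np.ones(r.shape+(1,))],-1)*d[...,None])@R+o
for n,xy,rad in(('knob',(.504,-.031),.010),('bolt',(.556,-.0585),.006)):
    m=(np.hypot(P[...,0]-xy[0],P[...,1]-xy[1])<rad)&(P[...,2]<.12)&(d>0)&(P[...,2]>.04)
    print(n,m.sum(),np.percentile(P[m][:,2],[10,50,90]).round(4))
E
```

```text
phi 114.79 turn 95.48 [ 0.5654  -0.11065  0.20827] [-0.33  1.15 -0.11] [-0.017 -0.016  0.021] 0.00022786808433853582 15.9
knob 480 [0.098  0.0989 0.0998]
bolt 121 [0.0532 0.054  0.0551]
```

View pics/w14.png

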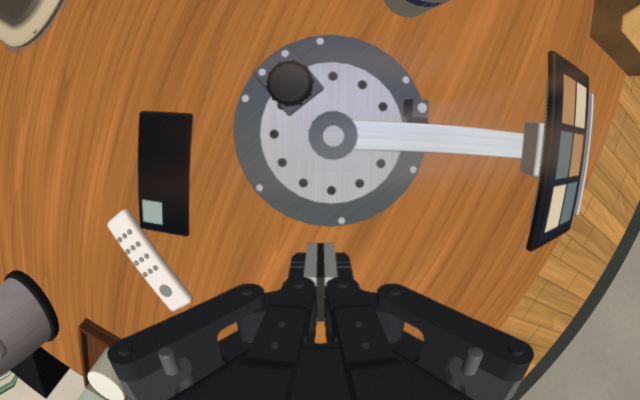

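View pics/sc2.png

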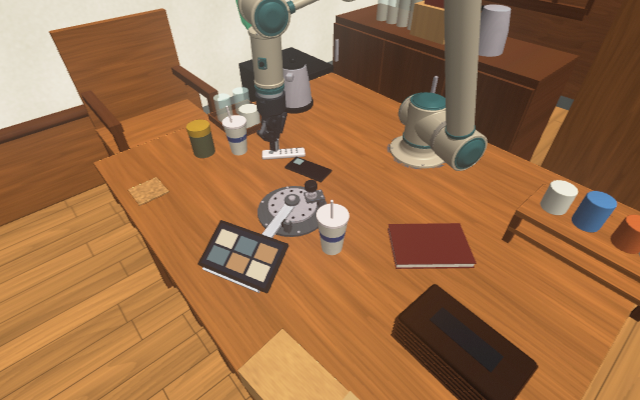

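```bash
python3 -c "
from h import *
print(manip.sign_off())"
```

```text
the job is handed in; nothing more can be done
None
```

The knob is parked up by itself and the tablet arm lies against the stop. I handed the job in at about 16 s.

- **Knob:** I lifted it about 11.4 mm at roughly 10 N and turned it anticlockwise, resting lightly on the rim. The rim stopped carrying it between about 55 and 60 degrees, and I let it down about 4 mm into the notch and released it. The wrist depth image showed the knob top 6.5 mm above its locked height after release, and at the same height after the swing, which matches the parked position.
- **Arm:** I pushed the bar round about 51 degrees (0.89 rad) with closed fingertips at 1–3 N. It met the stop and no longer moved at about 4.6 N. After I backed off, the close-up still showed the bar touching the rubber face with no visible gap.
- **Surroundings:** In the last pictures the phone, cups, remote, tin, book and tissue box looked unmoved, judged by eye only. The gripper was clear of everything, with the force reading near zero.

One disagreement: early position estimates from the three cameras differed by up to 8 mm. I settled the knob's position from a closer wrist view before gripping. The wrist depth also reads about 2–3 mm low, so I relied on the change in height rather than the absolute value.

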